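# Swing down a cabinet flap with a hook rod

### The arm

A 7-joint arm with a two-finger parallel gripper is mounted at the origin on a cart in front of the work surface, level with it; the furniture and walls round the work are solid. World frame = base frame: x ahead of the robot, y to its left, z up, the work surface at z = 0. Lengths are in m, angles in rad, forces in N, time in s.
With the tool pointing down it reaches from about 0.35 to 0.9 m from the base axis. Payload 8.1 kg.
Tool frame: the origin (TCP) lies midway between the tips of the shut fingers; the grasp point (between the pads) lies 19 mm behind it; z points along the fingers, y is the line along which they close (so a half turn about z gives the same grasp; the last joint's range is limited). The gripper opens to 85 mm and grips with 20 to 120 N. Pads are 22 mm wide; open, the fingers measure 114 mm over their backs; the gripper's body (76 mm by 85 mm) begins 54 mm behind the grasp point. The pads swing forward as they close: fully open they stand 13 mm farther back than shut.
Start: joints at [1.049, 0.434, 0.025, 1.573, -0.012, 1.134, -0.075], TCP at [0.254, -0.571, 0.231] pointing down, gripper open.
Joint ranges: [-2.62, 2.62], [-0.44, 2.09], [-1.27, 1.32], [0.08, 2.57], [-1.32, 4.46], [0.12, 2], [-2.74, 2.74]. Speed limits (rad/s): [2.22, 2.22, 3.01, 3.01, 3.14, 3.14, 3.14].

### API

Orientations are given as a rotation vector (axis times angle).
In Python, from workcell import readout, optics, manip gives the robot as it stands.
- The arm moves only by the tool carry_out, never from a script. Its argument "rows" is a list of rows, each a list of 5 numbers: the shift along the tool's x, y, z in cm, then the turn about the tool's z in degrees, then the finger opening in cm, from 0 to 8.54. A call has 1 to 10 rows; each row shifts and turns the commanded pose from where the row before left it, along the tool's axes as they then stand; what a row does not reach is not made up. A row lasts 1/8 s, in which the tool goes at most 62.5 mm and 10.7 degrees, less where a joint would pass 70% of its speed; a pose out of reach is approached as far as the arm can. A call with a gripper value outside its range is refused whole. The fingers move at their own pace and stop on an object; "newtons" is the grip in N (left out, the last holds). Time passes only in rows, so rows that do not move let the fingers close. It gives the time, the measured TCP pose, the force, the opening and the grip force at its end, in the units of the state.
- readout.observe(): the state, without advancing time (a new reading comes with each control period).
- optics.snapshot(name): name is "side" or "top" or "wrist"; returns the picture (400x640x3 uint8, blue, green, red); there is no depth.
- optics.get_calibration(name): a dict with "fx", "fy", "cx", "cy" (pixels), "dist" ([k1, k2, p1, p2, k3] as OpenCV has them; the pictures are not rectified), "rvec" (rotation vector, rad) and "tvec" (3), from world to camera coordinates, as OpenCV has them. Camera axes: x right, y down, z forward; pixel columns grow to the right and rows downward; lengths in m; the calibration is good to about 2 mm. A picture is of the moment at which its call begins: read the wrist's pose just before it. get_calibration takes no time and is no camera call; for the wrist camera it gives the pose at the moment of the call.
- manip.close_job(): hands the job in; it is judged then, once.
The state is a dict: "time": time; "joints": joint angles; "qd": joint speeds; "joint_efforts": joint torques, N m; "position": TCP position; "eef_rot": TCP orientation; "ft_force": force on the tool from outside, world axes, zero at the start; "torque": the same for the moment, N m; "grip_width": finger opening in m; "finger_force": force on a finger pad.
Only numpy, scipy, OpenCV 4.12 (cv2) and the standard library are available. Lean on these libraries where they do the work, as an engineer would, in place of code of your own. Each camera call takes 0.05 s, during which the arm holds its last target. There are 200 camera calls.

### The job

Take the hook rod from its rest, catch the eye on top of the sample cabinet's front flap with the hook, and with the hook kept in the eye swing the flap gently down until it lies fully open at its stop. Then unhook and lay the rod back in the two saddles of its rest, as you found it: hook end the same way round and nose pointing down. Do not touch the cabinet or its flap with the gripper or arm, and leave the bottles and the beaker where they stand.

Things in the scene. Friction and masses are not known exactly. Their poses are not given: they have to be found in the camera images.
- cabinet: White box cabinet on four short aluminium legs, fixed to the bench, 220 wide (y) x 120 deep (x) x 188 mm high. Origin: centre of its front face at bench level; its x axis points from the front into the cabinet, y to its left as the cabinet's x looks ahead, z up. The front is closed by the flap.
- flap (a joint): Angle of the front flap, rad: 0 closed (upright), 1.5 fully open at its stop, almost level. It turns about its bottom edge, its top coming forward (cabinet's -x) and down. 220 wide, 100 tall, 8 mm thick, 0.13 kg. May start slightly ajar (up to 0.2). A friction hinge (0.14 N m) holds it at any angle, so it must be brought all the way down; 1 to 2 N at the eye moves it.
- flap_hinge (a point): Point on the flap's hinge line, middle of its width, 85 mm above the bench, 4 mm in front of the cabinet's front face. Axes as the cabinet's.
- eye_bar (a point): Centre of the eye's level bar. The eye is a steel loop of 6 mm bar standing on the flap's top edge, in the flap's plane, middle of its width: 62 mm clear between its legs; bar axis 135 mm from the hinge line, 32 mm from the flap's edge. Flap closed: bar at z = 220 mm, cabinet roof at 188 mm, nothing behind the bar. Axes turn with the flap: y along the bar, z from hinge to bar.
- eye_opening (a point): Middle of the eye's opening, 17 mm from the bar's axis towards the flap. Same axes as eye_bar.
- rod_grip (a point): Centre of the loose hook rod's black grip (64 long, 22 wide, 24 mm tall). x along the rod to its hook end, z up with the nose down. A 10 mm round steel bar runs through the grip; 95 mm ahead of this point it turns down at a right angle into a round nose, 8 mm thick, ending 36 mm below the rod's axis. The tail ends in a ball 75 mm behind. 0.14 kg (0.11 to 0.18).
- rod_nose (a point): Point on the axis of the hook's nose, 95 mm ahead of the grip centre and 30 mm below the rod's axis. Axes as rod_grip.
- rest_seat (a point): Where the grip's centre belongs in the rest, 75 mm above the bench. The rest is fixed: an aluminium plate with two V saddles, 12 mm thick, 48 mm before and behind this point, that carry the round bar on both sides of the grip (V walls at 45 degrees, mouth about 34 mm wide and 10 mm above the seated axis). x points the way the hook end lies, z up.
- bottle_base_mid (a point): Small loose glass bottle with a screw cap, 56 mm diameter, 102 mm tall; the point is half-way up. To be left alone.
- beaker_mid (a point): Loose glass beaker, 64 mm diameter, 76 mm tall; the point is half-way up. To be left alone.
- bottle_buffer_mid (a point): Larger loose bottle with a screw cap, 70 mm diameter, 140 mm tall; the point is half-way up. To be left alone.
- rod: The hook rod as a body, the same point and axes as rod_grip.

How it is judged:
By the outcome, as a careful person would: the job done as asked, in the order asked, and still so for the second after the job is handed in, with the robot touching nothing.
It also fails if it takes over 53 s, if anything falls off the work surface, if the arm or the gripper's body presses on something with over 40 N, if the wrist force passes 120 N, or if a joint passes its speed limit or range.

## Working session

There is one attempt and no reset: what is moved stays moved. The work goes in short steps, Python scripts to look and compute and a tool call to move; the robot and the scene stay as the last step left them, time stands still between calls to the robot, and variables do not carry over. Pictures are saved under pics/ and viewed, at most 10 in all, crops included, and the job is handed in when it is done.

Besides the shell and the picture viewer there is one more tool, called after ">>>" by a JSON object that holds its "name" and its "arguments", one argument or row to a line. carry_out: Moves the arm, as the interface text tells. Its arguments: {"type":"object","properties":{"rows":{"type":"array","items":{"type":"array","items":{"type":"number"}}},"newtons":{"type":"number"}},"required":["rows"]}

```bash
mkdir -p pics; ls
python3 - <<'E'
from workcell import readout, optics
import cv2
s=readout.observe(); print({k:s[k] for k in('time','position','eef_rot','grip_width')})
for n in('side','top'):
    cv2.imwrite(f'pics/{n}0.png',optics.snapshot(n)); c=optics.get_calibration(n); print(n,c)
E
```

```text
pics
{'time': 0.0, 'position': array([ 0.2539233 , -0.5705277 ,  0.23051998]), 'eef_rot': array([-3.07147701e+00, -6.52654645e-01,  7.18457403e-04]), 'grip_width': 0.08523974245897743}
side {'fx': 433.48432866434865, 'fy': 433.48432866434865, 'cx': 319.99531348106825, 'cy': 197.72297798332986, 'dist': array([-0.00464786,  0.        ,  0.        ,  0.        ,  0.        ]), 'rvec': array([ 0.03631492,  2.71977825, -1.55296781]), 'tvec': array([0.56247017, 0.14747293, 1.24113886])}
top {'fx': 416.95400287374537, 'fy': 416.95400287374537, 'cx': 316.07381879207264, 'cy': 196.5654064689815, 'dist': array([-0.08222794,  0.        ,  0.        ,  0.        ,  0.        ]), 'rvec': array([ 2.26163412, -1.95018395,  0.2016338 ]), 'tvec': array([-0.12206903,  0.55839203,  1.17998875])}
```

View pics/top0.png

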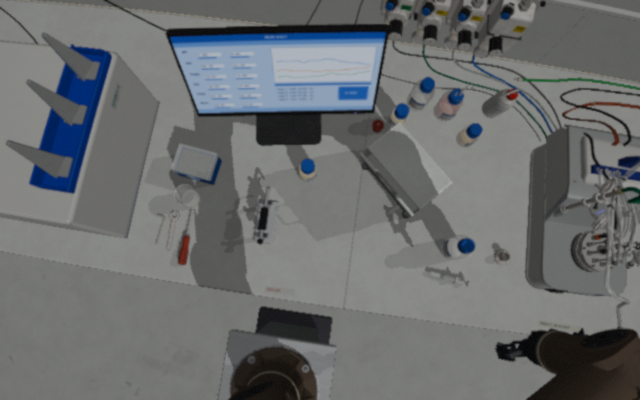

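View pics/side0.png

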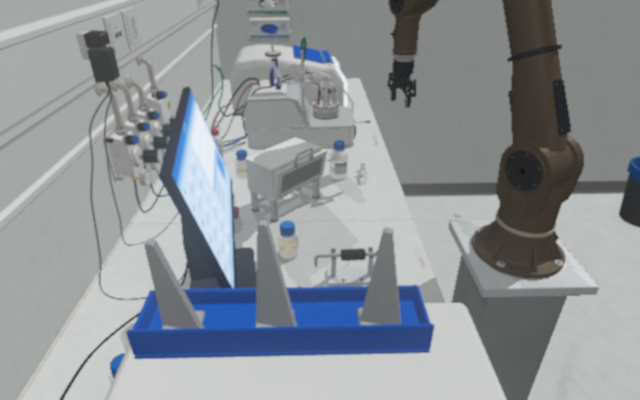

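The top view shows the rod in its rest at about (263,215) and the cabinet at about (405,175), with its flap and eye on the left/lower edge. The bottles are at (308,168) and (460,246). In the side view the rod is at (350,255) and the cabinet at (285,175). I'll enlarge both.

Run:
```python
import cv2,numpy as np
t=cv2.imread('pics/top0.png');s=cv2.imread('pics/side0.png')
a=cv2.resize(t[125:275,235:435],None,fx=4,fy=4,interpolation=cv2.INTER_CUBIC)
b=cv2.resize(s[135:285,230:430],None,fx=4,fy=4,interpolation=cv2.INTER_CUBIC)
cv2.imwrite('pics/tc.png',a);cv2.imwrite('pics/sc.png',b)
```

```text
(no output)
```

View pics/tc.png

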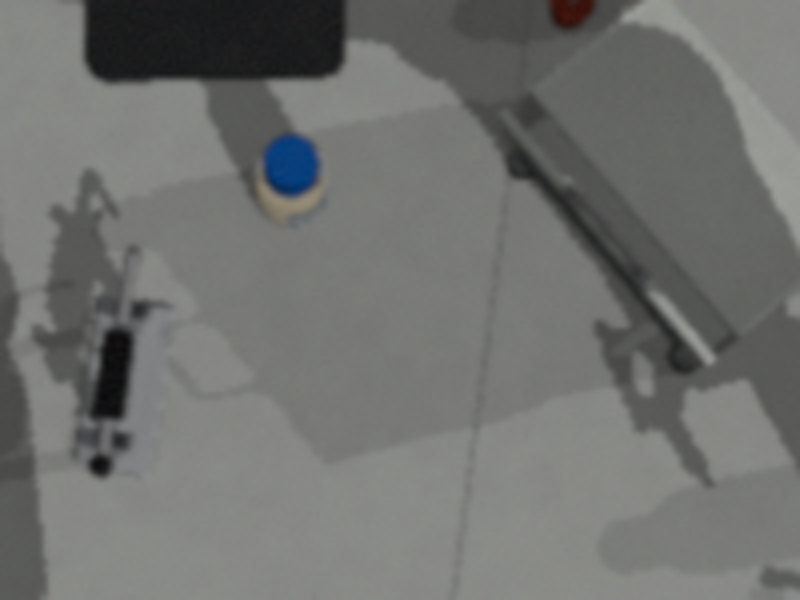

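View pics/sc.png

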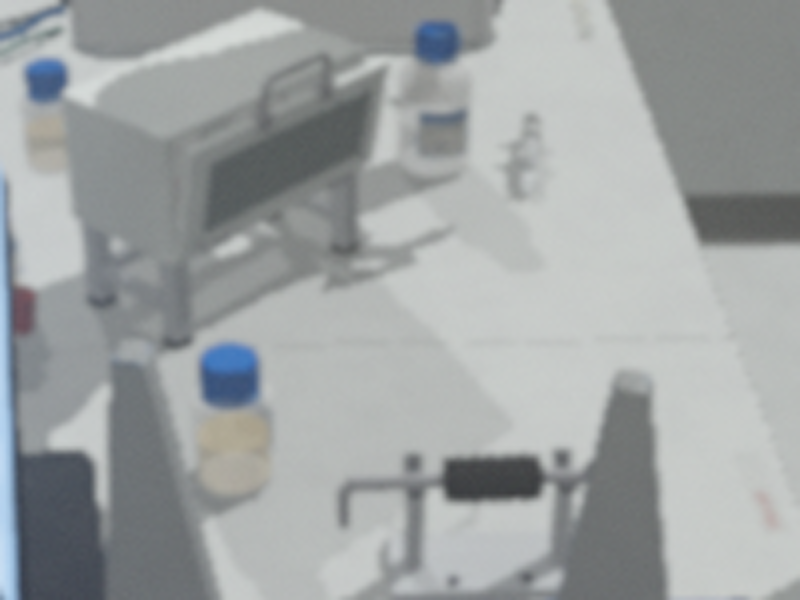

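The rod's hook end points away from the robot with its nose down. The grip centre is at crop (112,372) in the top view and (493,478) in the side view. The eye bar runs from (570,185) to (645,280) in the top crop and from (268,80) to (325,60) in the side crop. The flap's top edge runs from (505,110) to (712,362) in the top crop.

```bash
cat > h.py <<'E'
import cv2,numpy as np
from workcell import readout,optics
from scipy.spatial.transform import Rotation as Ro
def ray(n,px,c=None):
    c=c or optics.get_calibration(n)
    K=np.array([[c['fx'],0,c['cx']],[0,c['fy'],c['cy']],[0,0,1]])
    u=cv2.undistortPoints(np.array([[px]],float),K,c['dist'])[0,0]
    R=cv2.Rodrigues(c['rvec'])[0]; o=-R.T@c['tvec']
    d=R.T@np.array([u[0],u[1],1]); return o,d/np.linalg.norm(d)
def plane(n,px,z,c=None):
    o,d=ray(n,px,c); return o+d*(z-o[2])/d[2]
def tri(r1,r2):
    (o1,d1),(o2,d2)=r1,r2
    t=np.linalg.lstsq(np.c_[d1,-d2],o2-o1,rcond=None)[0]
    p,q=o1+t[0]*d1,o2+t[1]*d2; return (p+q)/2,np.linalg.norm(p-q)
def proj(n,P,c=None):
    c=c or optics.get_calibration(n)
    K=np.array([[c['fx'],0,c['cx']],[0,c['fy'],c['cy']],[0,0,1]])
    return cv2.projectPoints(np.array(P,float).reshape(-1,3),c['rvec'],c['tvec'],K,c['dist'])[0][:,0]
E
python3 - <<'E'
from h import *
np.set_printoptions(precision=4,suppress=True)
T=lambda x,y:(235+x/4,125+y/4); S=lambda x,y:(230+x/4,135+y/4)
for nm,a,b,z in [('grip',(112,372),(493,478),.087),('hooktip',(133,250),(345,486),.078),('eyemid',(607,232),(297,72),.22),
 ('flapR',(712,362),(385,68),.185),('flapL',(505,110),(193,150),.185),('bottle',(290,160),(229,352),.102)]:
    print(nm,tri(ray('top',T(*a)),ray('side',S(*b))),plane('top',T(*a),z))
print('ball',plane('top',T(100,465),.078),'eyeends',plane('top',T(570,185),.223),plane('top',T(645,280),.223))
print('eyeends tri',tri(ray('top',T(570,185)),ray('side',S(268,82))),tri(ray('top',T(645,280)),ray('side',S(325,62))))
print('roofR',plane('top',T(735,340),.188),'roofL',plane('top',T(530,97),.188))
print('buffer',plane('top',(466,243),.14))
E
```

```text
grip (array([0.4809, 0.1039, 0.0732]), np.float64(0.0013638250793797837)) [0.4797 0.1018 0.087 ]
hooktip (array([0.5742, 0.1045, 0.0692]), np.float64(0.000691573992648279)) [0.5721 0.1033 0.078 ]
eyemid (array([ 0.6034, -0.2202,  0.2092]), np.float64(0.0015665909129519361)) [ 0.5998 -0.2185  0.22  ]
flapR (array([ 0.5341, -0.3052,  0.1729]), np.float64(0.00026656817433668464)) [ 0.5316 -0.3026  0.185 ]
flapL (array([ 0.6816, -0.1451,  0.1836]), np.float64(0.003923015941959567)) [ 0.6832 -0.1453  0.185 ]
bottle (array([ 0.6506, -0.0015,  0.102 ]), np.float64(0.0014775890078363703)) [ 0.6498 -0.0015  0.102 ]
ball [0.4135 0.1001 0.078 ] eyeends [ 0.6266 -0.1907  0.223 ] [ 0.5712 -0.246   0.223 ]
eyeends tri (array([ 0.627 , -0.1914,  0.2154]), np.float64(0.0034587890672940222)) (array([ 0.5795, -0.2499,  0.2029]), np.float64(0.007017500157357171))
roofR [ 0.548  -0.3156  0.188 ] roofL [ 0.694  -0.1607  0.188 ]
buffer [ 0.4857 -0.4655  0.14  ]
```

>>> {"name": "carry_out", "arguments": {
  "rows": [
    [0,0,0,7.5,8.5],
    [0,0,0,7.6,8.5],
    [0,0,0,7.6,8.5],
    [1.8,-5,0,0,8.5],
    [1.8,-5,0,0,8.5],
    [1.8,-5,0,0,8.5],
    [1.8,-5,0,0,8.5],
    [1.8,-5,0,0,8.5],
    [1.8,-5,0,0,8.5],
    [1.8,-5,0,0,8.5]
  ],
  "newtons": 80
}}

```text
time: 1.35
position: [0.3724, -0.2165, 0.2313]
eef_rot: [3.141, 0.035, 0.0]
ft_force: [0.9, 0.2, 0.5]
grip_width: 0.0848
finger_force: 0.0
```

>>> {"name": "carry_out", "arguments": {
  "rows": [
    [1.8,-5,0,0,8.5],
    [1.8,-5,0,0,8.5],
    [1.8,-5,0,0,8.5],
    [1.8,-5,0,0,8.5],
    [1.8,-5,0,0,8.5],
    [1.8,-5,0,0,8.5],
    [1.5,-4,0,0,8.5],
    [0,0,0,0,8.5],
    [0,0,0,0,8.5]
  ]
}}

```text
time: 2.48
position: [0.4871, 0.1236, 0.2308]
eef_rot: [3.141, 0.035, -0.002]
ft_force: [0.0, -0.9, -0.8]
grip_width: 0.085
finger_force: 0.0
```

Run:
```python
from h import *
s=readout.observe(); R=Ro.from_rotvec(s['eef_rot']).as_matrix(); print(s['time'],s['position'],R.round(3),s['joints'])
c=optics.get_calibration('wrist');im=optics.snapshot('wrist'); np.save('c1.npy',c,allow_pickle=True)
cv2.imwrite('pics/w1.png',im)
print(proj('wrist',[[.48,.103,.075],[.575,.105,.075]],c), c['rvec'],c['tvec'])
```

```text
2.475 [0.48711607 0.1236111  0.23083408] [[ 1.     0.022 -0.001]
 [ 0.022 -1.    -0.001]
 [-0.001  0.001 -1.   ]] [-0.06352847  0.26606351 -0.35955907  1.84179523  0.10702272  1.05390967
 -2.01302201]
[[338.89402641 183.60326499]
 [341.389526    77.17365215]] [-2.06863501  2.02385571  0.32710688] [0.11383365 0.4237407  0.53407391]
```

View pics/w1.png

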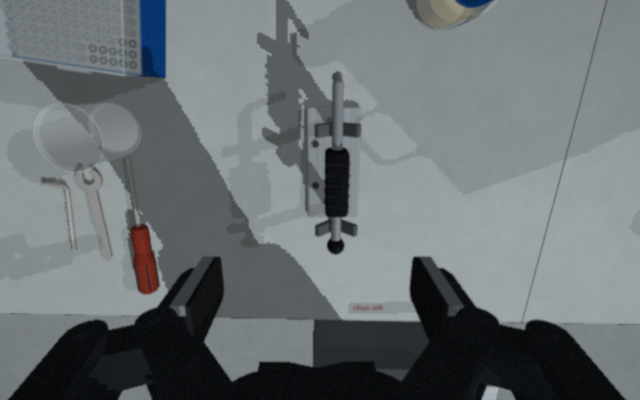

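The wrist view shows the grip centred at about (337,183), the ball at (336,246), the hook corner at (337,77), and the rod running straight up the image.

Run:
```python
from h import *
c=np.load('c1.npy',allow_pickle=True).item(); im=cv2.imread('pics/w1.png')
m=(im.max(2)<45).astype(np.uint8)[120:260,300:380]
n,l,st,ce=cv2.connectedComponentsWithStats(m)
for i in range(1,n):
    if st[i,4]>60: print(st[i],ce[i]+[300,120])
for p,z in [((337,183),.085),((336,246),.08),((337,77),.078)]: print(plane('wrist',p,z,c))
```

```text
[  25   29   24   68 1488] [336.26747312 182.10282258]
[ 28 120  15  13 152] [335.01973684 246.05921053]
[0.48348624 0.10554477 0.085     ]
[0.41684006 0.10344273 0.08      ]
[0.57498484 0.10894235 0.078     ]
```

>>> {"name": "carry_out", "arguments": {
  "rows": [
    [-0.3,0.9,3,0,8.5],
    [-0.3,0.95,4,0,8.5],
    [0,0,4,0,8.5],
    [0,0,3.5,0,8.5],
    [0,0,2,0,8.5],
    [0,0,1,0,8.5],
    [0,0,0,0,8.5],
    [0,0,0,0,4],
    [0,0,0,0,1.5],
    [0,0,0,0,1.5]
  ]
}}

```text
time: 3.78
position: [0.4823, 0.1059, 0.0568]
eef_rot: [-3.141, -0.035, -0.001]
ft_force: [-0.6, -0.3, -0.6]
grip_width: 0.032
finger_force: 0.0
```

>>> {"name": "carry_out", "arguments": {
  "rows": [
    [0,0,0,0,1],
    [0,0,0,0,1],
    [0,0,0,0,1],
    [0,0,0,0,1]
  ]
}}

```text
time: 4.28
position: [0.4822, 0.1046, 0.0568]
eef_rot: [3.14, 0.034, 0.001]
ft_force: [-0.6, -5.0, 6.7]
grip_width: 0.0208
finger_force: 78.2
```

>>> {"name": "carry_out", "arguments": {
  "rows": [
    [0,0,-1.5,0,1],
    [0,0,-3,0,1],
    [0,0,-4.5,0,1],
    [0,0,-4.5,0,1],
    [0,0,-4.5,0,1],
    [0,0,-2.5,0,1],
    [0.3,2.6,0,0,1],
    [0.4,4.6,0,0,1],
    [0.4,4.6,0,0,1],
    [0.4,4.6,0,0,1]
  ]
}}

```text
time: 5.52
position: [0.5004, -0.0587, 0.2622]
eef_rot: [-3.141, -0.037, -0.001]
ft_force: [1.2, 0.5, -1.2]
grip_width: 0.0207
finger_force: 78.4
```

>>> {"name": "carry_out", "arguments": {
  "rows": [
    [0.2,4.4,0,0,1],
    [0,2.5,0,0,1],
    [0,0,0,7.5,1],
    [0,0,0,7.5,1],
    [0,0,0,7.5,1],
    [0,0,0,7.5,1],
    [0,0,0,7.5,1],
    [0,0,0,7,1],
    [0,0,0,0,1],
    [0,0,0,0,1]
  ]
}}

```text
time: 6.78
position: [0.5041, -0.1265, 0.2617]
eef_rot: [-2.922, 1.152, -0.0]
ft_force: [-0.3, -0.0, -1.1]
grip_width: 0.021
finger_force: 78.4
```

Run:
```python
from h import *
s=readout.observe(); R=Ro.from_rotvec(s['eef_rot']).as_matrix(); print(s['time'],s['position'],R.round(3),s['joints'].round(2),s['grip_width'])
c=optics.get_calibration('wrist');im=optics.snapshot('wrist'); np.save('c2.npy',c,allow_pickle=True)
cv2.imwrite('pics/w2.png',im)
t=optics.snapshot('top'); cv2.imwrite('pics/t2.png',t)
d=optics.snapshot('side'); cv2.imwrite('pics/s2.png',d)
cv2.imwrite('pics/m2.png',np.hstack([cv2.resize(t[130:255,340:465],(400,400),interpolation=2),cv2.resize(d[120:220,240:340],(400,400),interpolation=2)]))
```

```text
6.775 [ 0.50412867 -0.12645386  0.2616965 ] [[ 0.731 -0.682  0.   ]
 [-0.682 -0.731  0.   ]
 [ 0.    -0.    -1.   ]] [ 0.22  0.24 -0.1   1.78  0.03  1.12 -2.21] 0.021016554794386633
```

View pics/w2.png

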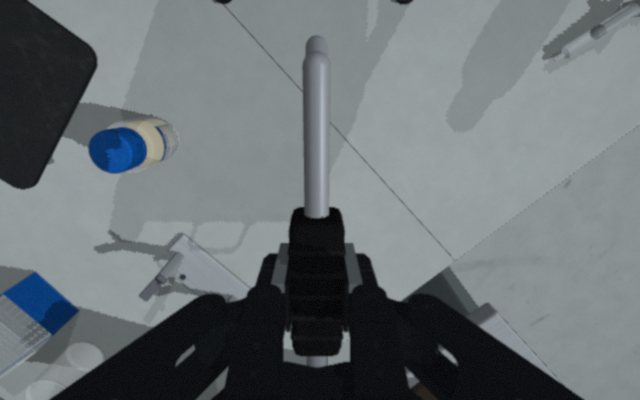

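View pics/m2.png

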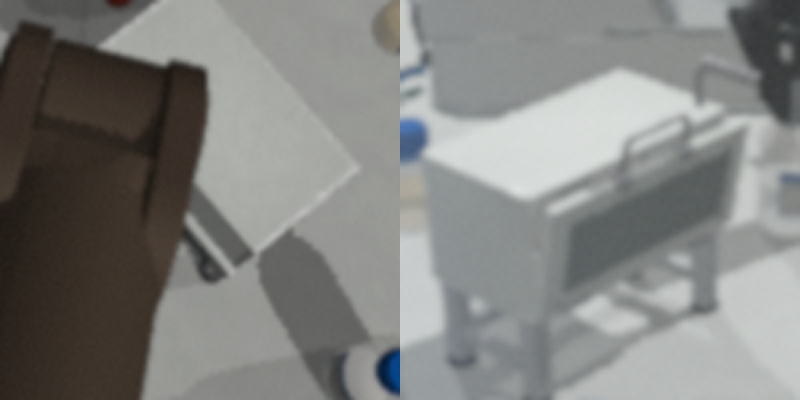

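The wrist view shows the rod straight ahead in the grasp, with the hook corner at (317,45) and the cabinet's front feet at (222,0) and (405,0). The side view shows the hook at about (315,137). The eye bar runs from (297.5,156) to (312,150), clear of the hook.

Run:
```python
from h import *
np.set_printoptions(precision=1,suppress=True)
ex=np.array([.731,-.682,0]);ey=np.array([.682,.731,0]);ez=np.array([0,0,1.])
H=.6123*ex+.250*ey+.085*ez
for th in (0,.05,.1,.15,.2):
    u=-np.sin(th)*ex+np.cos(th)*ez
    P=[H+.135*u+.034*ey,H+.135*u,H+.135*u-.034*ey,H+.103*u+.11*ey,H+.103*u-.11*ey]
    print(th,'side',proj('side',P).tolist(),'top',proj('top',P).tolist())
T=np.array([.5041,-.1265,.2617]);A=T+.019*ez
print('hook corner/tip side',proj('side',[A+.095*ex,A+.095*ex-.036*ez]),'wrist corner',proj('wrist',[A+.095*ex,A+.032*ex],np.load('c2.npy',allow_pickle=True).item()))
d=cv2.imread('pics/s2.png');t=cv2.imread('pics/top0.png')
cv2.imwrite('pics/m3.png',np.hstack([cv2.resize(d[130:190,270:330],(400,400),interpolation=2),cv2.resize(t[150:220,360:430],(400,400),interpolation=2)]))
```

```text
0 side [[291.7514183700109, 151.36292476579743], [299.63242553230936, 147.86450385265937], [307.25663986142234, 144.48028083690366], [273.7758642612816, 169.55914749469903], [323.4245874709208, 146.49245587249095]] top [[385.2768128872438, 167.23629342804554], [393.73202848080143, 177.13280616101878], [402.24840880830624, 187.11907426476594], [365.16621201323386, 149.21177988255002], [418.4385633909973, 211.78468046674737]]
0.05 side [[293.35931937288956, 152.03383260562248], [301.2362916139974, 148.5142296390154], [308.85586310086836, 145.10984076233873], [274.99229425038135, 170.1254856391555], [324.6205915808002, 146.95438349315552]] top [[383.31134827481515, 168.80227029950464], [391.76484036793613, 178.71380017690933], [400.2798747679331, 188.7150553247426], [363.71094422601726, 150.35098998575677], [416.97585469000853, 212.9934123221813]]
0.1 side [[294.97629504468347, 152.81060020358223], [302.84797063141355, 149.26841611811696], [310.46171069847645, 145.84249774122537], [276.21608148379676, 170.77212017396474], [325.8182318635108, 147.49035771434274]] top [[381.3268214540131,
[... 433 characters left out ...]
9788184347], [387.77184138528185, 181.95893577232485], [396.2758567009549, 191.98115223462096], [360.7782427264772, 152.7083739472211], [413.9901266732676, 215.44833631839128]]
0.2 side [[298.2186606785523, 154.67574873660402], [306.07602662320147, 151.08439467977757], [313.67461504155807, 147.61150582557784], [278.67193968663497, 172.30075518135712], [328.20496645969587, 148.77992479355467]] top [[377.3277542056379, 173.67314372005455], [385.759702227247, 183.6119753027206], [394.25409032144745, 193.64006999276995], [359.3101225247536, 153.91909324403332], [412.47661965977943, 216.6866807649388]]
hook corner/tip side [[314.3 134.5]
 [314.4 146. ]] wrist corner [[318.5  39.7]
 [318.3 211.1]]
```

View pics/m3.png

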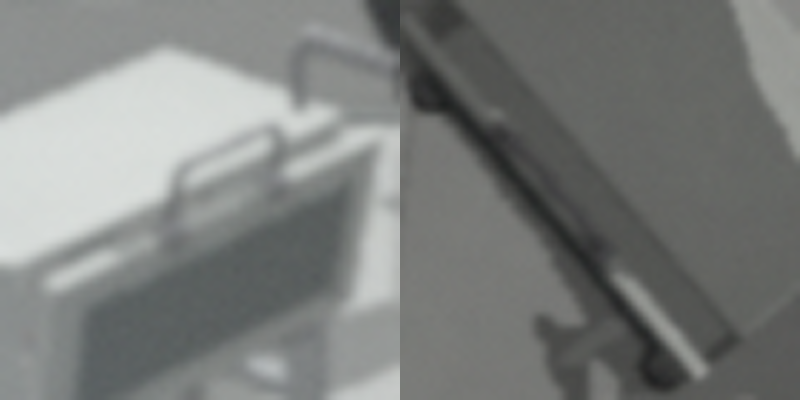

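The bar ends are at side (296.7,155) and (311.3,150), which matches a flap angle of about 0.15 rad. The hook clears the eye, so I'll advance over the bar and lower.

>>> {"name": "carry_out", "arguments": {
  "rows": [
    [1,0,0,0,1],
    [1.5,0,0,0,1],
    [1.5,0,0,0,1],
    [1,0,0,0,1],
    [0.5,0,0,0,1],
    [0,0,0.5,0,1],
    [0,0,1,0,1],
    [0,0,1,0,1],
    [0,0,1,0,1],
    [0,0,0.5,0,1]
  ]
}}

```text
time: 8.18
position: [0.5439, -0.1642, 0.2204]
eef_rot: [2.921, -1.156, -0.002]
ft_force: [-0.4, 0.1, -2.1]
grip_width: 0.0207
finger_force: 78.4
```

>>> {"name": "carry_out", "arguments": {
  "rows": [
    [0,0,0.3,0,1],
    [0,0,0.3,0,1],
    [0,0,0.2,0,1],
    [0,0,0,0,1]
  ]
}}

```text
time: 8.68
position: [0.5443, -0.1644, 0.2133]
eef_rot: [2.921, -1.157, 0.0]
ft_force: [0.5, 0.1, -1.2]
grip_width: 0.0211
finger_force: 78.4
```

Run:
```python
from h import *
s=readout.observe(); print(s['time'],s['position'],s['ft_force'],s['joints'].round(2))
d=optics.snapshot('side');w=optics.snapshot('wrist')
cv2.imwrite('pics/m4.png',np.hstack([cv2.resize(d[125:195,265:335],(400,400),interpolation=2),cv2.resize(w[0:200,220:420],(400,400),interpolation=2)]))
```

```text
8.675 [ 0.54427739 -0.16443723  0.21329867] [ 0.53618186  0.1463741  -1.20955558] [ 0.26  0.36 -0.08  1.73  0.03  1.05 -2.16]
```

View pics/m4.png

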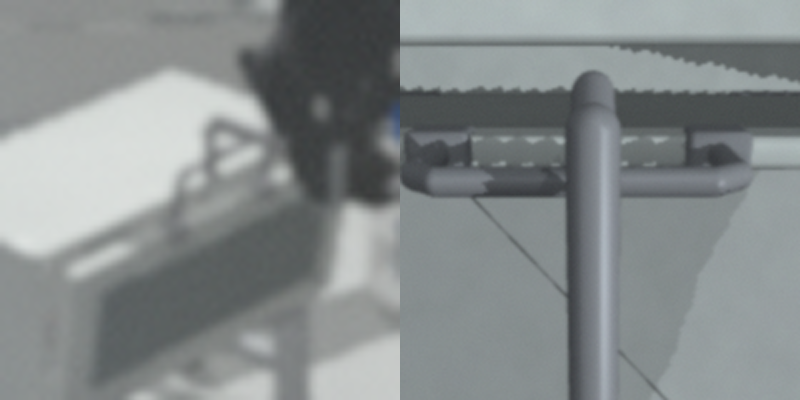

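The hook is in place: the rod crosses the bar near the middle of the eye, with the nose behind the bar (crop row ~100, bar at row 182) and nothing touching. Next I'll compute the arc increments.

Run:
```python
from h import *
c=optics.get_calibration('wrist')
ex=np.array([.731,-.682,0])
print('bar ex',[round(float(plane('wrist',(309,91),z,c)@ex),4) for z in(.213,.2185)],'rodend',plane('wrist',(317,50),.232,c)@ex)
s=readout.observe();p=s['position'];x0=p@ex;z0=p[2];print(x0,z0)
th=np.r_[.12,np.linspace(.2,1.56,35)]
X=.6123-.135*np.sin(th)+.008-.095; Z=.085+.135*np.cos(th)+.009-.019
X[0]=x0;Z[0]=z0
for i in range(1,len(th)): print(round(th[i],2),np.round([(X[i]-X[i-1])*100,-(Z[i]-Z[i-1])*100],2),round(X[i],4),round(Z[i],4))
```

```text
bar ex [0.588, 0.588] rodend 0.6018201743092884
0.5101014260341792 0.21347355199792423
0.2 [-1.16  0.62] 0.4985 0.2073
0.24 [-0.53  0.12] 0.4932 0.2061
0.28 [-0.52  0.14] 0.488 0.2047
0.32 [-0.52  0.16] 0.4828 0.2031
0.36 [-0.51  0.18] 0.4777 0.2013
0.4 [-0.5  0.2] 0.4727 0.1993
0.44 [-0.49  0.22] 0.4678 0.1971
0.48 [-0.48  0.24] 0.463 0.1947
0.52 [-0.47  0.26] 0.4582 0.1922
0.56 [-0.46  0.28] 0.4536 0.1894
0.6 [-0.45  0.3 ] 0.4491 0.1864
0.64 [-0.44  0.31] 0.4447 0.1833
0.68 [-0.43  0.33] 0.4404 0.18
0.72 [-0.41  0.35] 0.4363 0.1765
0.76 [-0.4   0.36] 0.4323 0.1729
0.8 [-0.38  0.38] 0.4285 0.1691
0.84 [-0.37  0.39] 0.4248 0.1651
0.88 [-0.35  0.41] 0.4213 0.161
0.92 [-0.34  0.42] 0.4179 0.1568
0.96 [-0.32  0.44] 0.4147 0.1524
1.0 [-0.3   0.45] 0.4117 0.1479
1.04 [-0.28  0.46] 0.4089 0.1433
1.08 [-0.26  0.47] 0.4062 0.1386
1.12 [-0.24  0.48] 0.4038 0.1338
1.16 [-0.23  0.49] 0.4015 0.1289
1.2 [-0.21  0.5 ] 0.3995 0.1239
1.24 [-0.19  0.51] 0.3976 0.1188
1.28 [-0.17  0.51] 0.396 0.1137
1.32 [-0.14  0.52] 0.3945 0.1085
1.36 [-0.12  0.53] 0.3933 0.1032
1.4 [-0.1   0.53] 0.3923 0.0979
1.44 [-0.08  0.53] 0.3915 0.0926
1.48 [-0.06  0.54] 0.3909 0.0872
1.52 [-0.04  0.54] 0.3905 0.0819
1.56 [-0.02  0.54] 0.3903 0.0765
```

>>> {"name": "carry_out", "arguments": {
  "rows": [
    [-0.2,0,0.3,0,1],
    [-0.4,0,0.3,0,1],
    [-0.6,0,0,0,1],
    [-0.5,0,0.12,0,1],
    [-0.5,0,0.14,0,1],
    [-0.5,0,0.16,0,1],
    [-0.5,0,0.18,0,1]
  ]
}}

```text
time: 9.65
position: [0.5208, -0.1423, 0.2013]
eef_rot: [-2.921, 1.157, -0.0]
ft_force: [-0.4, -1.1, 0.2]
grip_width: 0.0209
finger_force: 78.6
```

Run:
```python
from h import *
ex=np.array([.731,-.682,0]);s=readout.observe();p=s['position'];print(p@ex,p[2],s['ft_force'],s['ft_force']@ex)
w=optics.snapshot('wrist');cv2.imwrite('pics/m5.png',cv2.resize(w[0:200,200:440],(480,400),interpolation=2))
```

```text
0.4777053677171158 0.20129276274748673 [-0.38760923 -1.13476135  0.1635867 ] 0.4905648962027845
```

View pics/m5.png

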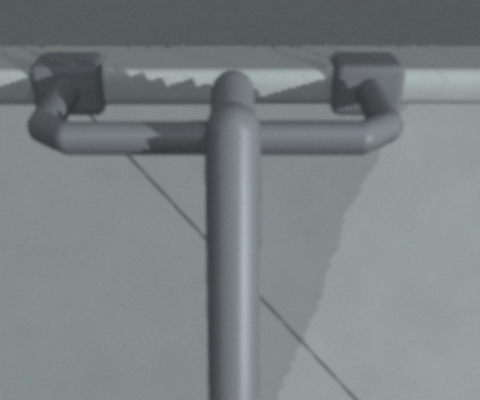

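The nose is behind the bar at mid-eye and the flap is following. Continuing along the arc.

>>> {"name": "carry_out", "arguments": {
  "rows": [
    [-0.5,0,0.2,0,1],
    [-0.5,0,0.22,0,1],
    [-0.48,0,0.24,0,1],
    [-0.47,0,0.26,0,1],
    [-0.46,0,0.28,0,1],
    [-0.45,0,0.3,0,1],
    [-0.44,0,0.31,0,1],
    [-0.43,0,0.33,0,1],
    [-0.41,0,0.35,0,1],
    [-0.4,0,0.36,0,1]
  ]
}}

```text
time: 10.95
position: [0.4877, -0.1112, 0.1726]
eef_rot: [2.921, -1.157, 0.0]
ft_force: [0.8, -0.6, -1.1]
grip_width: 0.0208
finger_force: 78.6
```

>>> {"name": "carry_out", "arguments": {
  "rows": [
    [-0.38,0,0.38,0,1],
    [-0.37,0,0.39,0,1],
    [-0.35,0,0.41,0,1],
    [-0.34,0,0.42,0,1],
    [-0.32,0,0.44,0,1],
    [-0.3,0,0.45,0,1],
    [-0.28,0,0.46,0,1],
    [-0.26,0,0.47,0,1],
    [-0.24,0,0.48,0,1],
    [-0.23,0,0.49,0,1]
  ]
}}

```text
time: 12.2
position: [0.4656, -0.0905, 0.1286]
eef_rot: [2.921, -1.157, 0.001]
ft_force: [3.3, -2.3, -3.0]
grip_width: 0.0209
finger_force: 78.5
```

Run:
```python
from h import *
ex=np.array([.731,-.682,0]);s=readout.observe();p=s['position'];print(p@ex,p[2],s['ft_force'],s['ft_force']@ex,s['joints'].round(2))
w=optics.snapshot('wrist');cv2.imwrite('pics/w6.png',w)
g=cv2.cvtColor(w,cv2.COLOR_BGR2GRAY)
for col in (275,290,300,340,350,360): print(col,g[0:150:5,col].tolist())
c=optics.get_calibration('wrist')
H=.6123*ex+.25*np.array([.682,.731,0])+np.array([0,0,.085])
for th in(1.05,1.1,1.15,1.2): print(th,proj('wrist',H+.135*np.array([-np.sin(th)*ex[0],-np.sin(th)*ex[1],np.cos(th)]),c),proj('wrist',H+.103*np.array([-np.sin(th)*ex[0],-np.sin(th)*ex[1],np.cos(th)]),c))
```

```text
0.4020820918245133 0.12864352006336371 [ 3.31337281 -2.30101569 -3.00133883] 3.9913682238798716 [ 0.17  0.32 -0.11  2.05  0.05  0.77 -2.3 ]
275 [104, 135, 137, 136, 136, 138, 137, 138, 138, 135, 137, 136, 83, 88, 68, 113, 138, 138, 138, 139, 137, 139, 134, 136, 137, 135, 136, 137, 135, 138]
290 [134, 136, 135, 111, 135, 136, 138, 137, 137, 137, 137, 136, 82, 88, 66, 115, 138, 138, 139, 136, 138, 139, 138, 137, 136, 137, 138, 137, 138, 136]
300 [134, 132, 133, 135, 135, 130, 122, 136, 138, 137, 137, 137, 82, 77, 62, 111, 136, 135, 135, 136, 134, 137, 138, 138, 137, 136, 136, 137, 137, 138]
340 [134, 137, 135, 136, 137, 136, 137, 138, 137, 137, 138, 137, 104, 128, 107, 95, 138, 139, 136, 139, 138, 139, 138, 139, 139, 138, 137, 137, 138, 137]
350 [133, 134, 133, 136, 135, 136, 136, 137, 135, 136, 134, 135, 106, 129, 107, 115, 133, 107, 138, 137, 138, 138, 138, 139, 138, 137, 137, 140, 140, 136]
360 [131, 133, 134, 133, 131, 134, 136, 135, 137, 138, 137, 136, 107, 129, 107, 115, 136, 137, 137, 128, 125, 136, 137, 136, 136, 137, 137, 138, 137, 138]
1.05 [[321.9475665   43.38167479]] [[321.2987577 -37.5185248]]
1.1 [[321.64582732  55.46232626]] [[321.10596139 -25.29344333]]
1.15 [[321.37146978  65.38152965]] [[320.92473255 -14.65364011]]
1.2 [[321.12116197  73.44289993]] [[320.75430644  -5.44773959]]
```

>>> {"name": "carry_out", "arguments": {
  "rows": [
    [0.1,0,0.5,0,1],
    [0,0,0.5,0,1],
    [0,0,0.5,0,1],
    [-0.1,0,0.5,0,1],
    [-0.1,0,0.5,0,1],
    [-0.1,0,0.5,0,1],
    [-0.1,0,0.5,0,1],
    [0,0,0.4,0,1]
  ]
}}

```text
time: 13.25
position: [0.4632, -0.0883, 0.0896]
eef_rot: [2.921, -1.157, -0.0]
ft_force: [0.3, -0.0, -0.5]
grip_width: 0.0211
finger_force: 78.5
```

```bash
cat > chk.py <<'E'
from h import *
ex=np.array([.731,-.682,0]);s=readout.observe();p=s['position'];print(s['time'],p@ex,p[2],s['ft_force'],s['ft_force']@ex,s['torque'])
w=optics.snapshot('wrist')
g=cv2.cvtColor(w,cv2.COLOR_BGR2GRAY)
for col in (290,300,345,355): print(col,g[0:130:4,col].tolist())
c=optics.get_calibration('wrist')
H=.6123*ex+.25*np.array([.682,.731,0])+np.array([0,0,.085])
for th in(1.3,1.35,1.4,1.45,1.5): print(th,proj('wrist',[H+r*np.array([-np.sin(th)*ex[0],-np.sin(th)*ex[1],np.cos(th)]) for r in(.135,.103)],c)[:,1])
E
python3 chk.py
```

```text
13.25 0.3988329746507656 0.08956508775227955 [ 0.29957349 -0.04536389 -0.49797917] 0.24992639254531496 [ 0.0509361   0.02489538 -0.00822925]
290 [135, 88, 137, 138, 137, 139, 139, 139, 138, 137, 138, 139, 139, 139, 140, 139, 139, 140, 138, 84, 93, 75, 60, 139, 137, 138, 138, 140, 139, 138, 139, 140, 139]
300 [136, 137, 137, 132, 91, 136, 138, 139, 140, 140, 139, 139, 141, 140, 139, 138, 135, 135, 134, 68, 74, 66, 59, 139, 137, 139, 139, 138, 138, 137, 140, 137, 140]
345 [137, 137, 138, 138, 138, 139, 139, 139, 139, 138, 139, 139, 136, 137, 139, 138, 136, 93, 137, 109, 132, 119, 93, 139, 140, 140, 140, 142, 140, 140, 141, 140, 139]
355 [137, 135, 137, 138, 137, 138, 139, 138, 136, 138, 138, 138, 136, 134, 137, 137, 137, 138, 136, 107, 132, 118, 93, 139, 140, 140, 141, 139, 140, 142, 139, 138, 139]
1.3 [ 74.82835054 -29.09088117]
1.35 [ 80.60436284 -19.62199841]
1.4 [ 84.74957292 -11.80086251]
1.45 [87.52237003 -5.42658631]
1.5 [89.1293583  -0.32905435]
```

>>> {"name": "carry_out", "arguments": {
  "rows": [
    [0,0,0.3,0,1],
    [0,0,0.2,0,1],
    [0,0,0.2,0,1],
    [0,0,0,0,1]
  ]
}}

```text
time: 13.8
position: [0.4635, -0.0883, 0.0832]
eef_rot: [-2.921, 1.157, -0.001]
ft_force: [-1.4, 1.5, 5.2]
grip_width: 0.0208
finger_force: 79.5
```

```bash
python3 chk.py
```

```text
13.8 0.3990282709803899 0.08315415552408964 [-1.4055363   1.48020135  5.23512266] -2.0369443565057708 [-0.1395779   0.14142962 -0.05662365]
290 [108, 116, 138, 137, 137, 139, 137, 139, 138, 140, 139, 138, 139, 140, 139, 140, 139, 140, 139, 96, 90, 85, 66, 98, 140, 140, 139, 139, 139, 137, 140, 140, 141]
300 [135, 136, 137, 111, 122, 139, 140, 139, 139, 139, 140, 141, 139, 138, 139, 138, 135, 136, 137, 81, 66, 71, 64, 97, 139, 139, 139, 139, 139, 140, 140, 139, 140]
345 [138, 136, 138, 139, 139, 138, 139, 139, 140, 140, 140, 138, 139, 140, 138, 139, 130, 108, 141, 102, 125, 127, 107, 106, 141, 140, 143, 141, 139, 142, 140, 142, 140]
355 [136, 136, 138, 138, 138, 139, 138, 138, 137, 138, 138, 137, 136, 136, 135, 138, 139, 139, 137, 102, 125, 127, 108, 106, 140, 142, 142, 140, 141, 141, 140, 140, 139]
1.3 [ 75.23172304 -34.52208633]
1.35 [ 81.30445859 -24.25795641]
1.4 [ 85.63067831 -15.80195609]
1.45 [88.50065174 -8.92173493]
1.5 [90.14367973 -3.42252634]
```

>>> {"name": "carry_out", "arguments": {
  "rows": [
    [0,0,0.1,0,1],
    [0,0,0.05,0,1],
    [0,0,0,0,1]
  ]
}}

```text
time: 14.22
position: [0.464, -0.0883, 0.0821]
eef_rot: [-2.921, 1.156, -0.003]
ft_force: [-2.5, 1.3, 7.4]
grip_width: 0.0208
finger_force: 79.7
```

>>> {"name": "carry_out", "arguments": {
  "rows": [
    [0,0,-0.3,0,1],
    [0,0,-0.5,0,1],
    [0,0,-1,0,1],
    [0,0,-1.5,0,1],
    [0,0,-2,0,1],
    [0,0,-2,0,1],
    [0,0,-1,0,1],
    [0,0,0,0,1],
    [0,0,0,0,1]
  ]
}}

```text
time: 15.35
position: [0.4629, -0.0883, 0.1638]
eef_rot: [2.921, -1.157, -0.001]
ft_force: [0.6, -0.7, -1.6]
grip_width: 0.0206
finger_force: 78.6
```

Run:
```python
from h import *
ex=np.array([.731,-.682,0]);ez=np.array([0,0,1.]);s=readout.observe();p=s['position'];print(s['time'],p,s['ft_force'])
w=optics.snapshot('wrist');cv2.imwrite('pics/w8.png',w);d=optics.snapshot('side');cv2.imwrite('pics/s8.png',d)
g=cv2.cvtColor(w,cv2.COLOR_BGR2GRAY); g2=cv2.cvtColor(cv2.imread('pics/w2.png'),cv2.COLOR_BGR2GRAY)
print('now col318',g[0:250:4,316].tolist());print('w2  col318',g2[0:250:4,316].tolist())
for col in(280,292,350,360): print(col,g[0:160:4,col].tolist())
for r in (70,120,170,205): print('row',r,g[r,292:342:2].tolist(),'\n    w2',g2[r,292:342:2].tolist())
c=optics.get_calibration('wrist')
H=.6123*ex+.25*np.array([.682,.731,0])+np.array([0,0,.085])
for th in(1.3,1.4,1.45,1.5): print(th,proj('wrist',[H+r*(-np.sin(th)*ex+np.cos(th)*ez) for r in(.135,.103)],c)[:,1],proj('side',[H+.135*(-np.sin(th)*ex+np.cos(th)*ez)])[0])
```

```text
15.35 [ 0.46289027 -0.08833886  0.16383775] [ 0.56271257 -0.65049837 -1.58823434]
now col318 [148, 148, 149, 149, 148, 149, 130, 124, 135, 96, 104, 102, 102, 90, 111, 124, 124, 125, 124, 123, 122, 123, 123, 124, 124, 122, 124, 121, 122, 123, 122, 123, 123, 121, 120, 122, 121, 123, 122, 122, 121, 120, 121, 121, 122, 121, 120, 121, 120, 120, 120, 119, 120, 120, 118, 11, 16, 17, 19, 13, 14, 17, 14]
w2  col318 [135, 135, 135, 137, 137, 136, 135, 137, 137, 98, 106, 105, 107, 92, 112, 125, 129, 129, 127, 129, 129, 128, 128, 127, 129, 127, 127, 126, 127, 126, 126, 127, 127, 127, 125, 125, 125, 124, 124, 124, 123, 125, 123, 125, 125, 124, 123, 123, 125, 122, 123, 122, 124, 122, 121, 9, 11, 18, 20, 17, 20, 21, 6]
280 [147, 149, 149, 150, 150, 150, 132, 126, 137, 137, 135, 135, 137, 136, 135, 134, 136, 134, 136, 137, 105, 124, 96, 138, 137, 136, 134, 134, 136, 136, 137, 135, 136, 136, 136, 136, 135, 137, 136, 137]
292 [148, 148, 149, 151, 151, 151, 133, 124, 135, 137, 137, 137, 137, 135, 134, 137, 136, 136, 138, 138, 106, 124, 96, 137, 137, 139, 136, 137, 136, 136, 136, 136, 136, 136, 136, 137
[... 1000 characters left out ...]
, 105, 114, 123, 131, 154, 171, 156, 139, 132, 138, 141, 139, 140, 139, 139] 
    w2 [139, 138, 138, 138, 139, 136, 82, 71, 79, 96, 107, 116, 126, 135, 161, 174, 158, 140, 132, 141, 153, 155, 154, 155, 155]
row 205 [154, 155, 153, 150, 151, 146, 114, 66, 75, 90, 104, 113, 119, 130, 147, 159, 150, 138, 133, 149, 152, 154, 155, 157, 156] 
    w2 [140, 139, 140, 137, 136, 133, 96, 70, 78, 91, 103, 115, 122, 132, 153, 162, 152, 139, 136, 154, 154, 156, 159, 159, 157]
1.3 [78.7095155  17.16259133] [331.91342903 190.0275312 ]
1.4 [84.60966306 25.20941254] [332.61878331 194.16817666]
1.45 [86.37310329 28.19589484] [332.84254669 196.19853819]
1.5 [87.44595375 30.55605378] [332.98012008 198.19436168]
```

The rod sits in the grip exactly as before and the flap has stayed down. The pushing force also rose well above the hinge friction, so the flap is at its stop. Returning to the rest.

>>> {"name": "carry_out", "arguments": {
  "rows": [
    [0,0,-1,-7.5,1],
    [0,0,-1,-7.5,1],
    [0,0,0,-7.5,1],
    [0,0,0,-7.5,1],
    [0,0,0,-7.5,1],
    [0,0,0,-7,1],
    [0.4,-2.5,0,0,1],
    [0.5,-4.5,0,0,1],
    [0.5,-4.5,0,0,1],
    [0.5,-4.5,0,0,1]
  ]
}}

```text
time: 16.7
position: [0.4785, 0.0732, 0.1839]
eef_rot: [3.141, 0.035, -0.001]
ft_force: [0.8, -0.1, -1.8]
grip_width: 0.0206
finger_force: 78.5
```

>>> {"name": "carry_out", "arguments": {
  "rows": [
    [0.45,-3.3,0,0,1],
    [0,0,0,0,1],
    [0,0,0,0,1],
    [0,0,0,0,1]
  ]
}}

```text
time: 17.2
position: [0.4823, 0.1038, 0.1841]
eef_rot: [3.141, 0.033, -0.001]
ft_force: [-0.2, 0.1, -1.0]
grip_width: 0.0208
finger_force: 78.6
```

Run:
```python
from h import *
s=readout.observe();R=Ro.from_rotvec(s['eef_rot']).as_matrix();p=s['position']
print(s['time'],p,R[:,0],'to go cm',(R.T@(np.array([.4820,.1048,.0568])-p)*100).round(2),s['ft_force'])
d=optics.snapshot('side');g=cv2.cvtColor(d,cv2.COLOR_BGR2GRAY);cv2.imwrite('pics/s9.png',d)
ex=np.array([.731,-.682,0]);ey=np.array([.682,.731,0]);ez=np.array([0,0,1.]);H=.6123*ex+.25*ey+.085*ez
for th in(1.3,1.4,1.5):
  u=-np.sin(th)*ex+np.cos(th)*ez
  print(th,proj('side',[H+.135*u,H+.103*u+.11*ey,H+.103*u-.11*ey]).round(1).tolist(),proj('top',[H+.135*u]).round(1))
for c in(329,333,337): print(c,g[180:212,c].tolist())
print('rows of col300 (flap L)',g[180:230:2,305].tolist())
```

```text
17.2 [0.48233367 0.10379213 0.18408656] [ 9.99784723e-01  2.07387401e-02 -6.41627723e-04] to go cm [-0.02 -0.11 12.73] [-0.15983566  0.14580194 -0.98817354]
1.3 [[331.9, 190.0], [299.0, 203.3], [346.7, 176.5]] [[351.9 214. ]]
1.4 [[332.6, 194.2], [299.6, 206.6], [347.2, 179.5]] [[350.6 215.4]]
1.5 [[333.0, 198.2], [300.0, 209.7], [347.4, 182.4]] [[349.8 216.4]]
329 [220, 218, 212, 209, 204, 203, 202, 201, 198, 184, 171, 161, 150, 154, 181, 197, 203, 202, 197, 184, 172, 181, 197, 204, 205, 205, 204, 204, 200, 194, 176, 150]
333 [219, 220, 219, 220, 218, 217, 213, 208, 200, 187, 174, 172, 162, 165, 187, 197, 191, 181, 181, 192, 200, 204, 204, 204, 205, 204, 204, 205, 204, 202, 191, 169]
337 [215, 219, 220, 220, 219, 218, 211, 194, 184, 192, 201, 204, 200, 191, 185, 181, 184, 195, 202, 204, 205, 205, 205, 206, 206, 205, 205, 205, 204, 199, 177, 149]
rows of col300 (flap L) [171, 202, 202, 204, 204, 204, 205, 204, 203, 204, 205, 204, 201, 173, 184, 181, 146, 137, 136, 137, 137, 138, 137, 152, 184]
```

>>> {"name": "carry_out", "arguments": {
  "rows": [
    [0,-0.05,2,0,1],
    [0,0,3.5,0,1],
    [0,0,3,0,1],
    [0,0,2,0,1],
    [0,0,1,0,1],
    [0,0,0.5,0,1],
    [0,0,0.3,0,1],
    [0,0,0.2,0,1],
    [0,0,0.15,0,1],
    [0,0,0,0,1]
  ]
}}

```text
time: 18.5
position: [0.4828, 0.1055, 0.0583]
eef_rot: [3.141, 0.035, 0.001]
ft_force: [0.7, -0.9, 2.5]
grip_width: 0.0211
finger_force: 79.2
```

>>> {"name": "carry_out", "arguments": {
  "rows": [
    [0,0,0.1,0,1],
    [0,0,0,0,1]
  ]
}}

```text
time: 18.75
position: [0.4828, 0.1051, 0.0575]
eef_rot: [3.141, 0.035, 0.001]
ft_force: [-1.2, -2.1, 9.4]
grip_width: 0.0207
finger_force: 80.2
```

>>> {"name": "carry_out", "arguments": {
  "rows": [
    [0,0,0,0,2.3],
    [0,0,0,0,2.8],
    [0,0,0,0,4],
    [0,0,0,0,6],
    [0,0,0,0,8.5],
    [0,0,0,0,8.5],
    [0,0,0,0,8.5]
  ]
}}

```text
time: 19.62
position: [0.4824, 0.1056, 0.0569]
eef_rot: [3.141, 0.035, -0.0]
ft_force: [1.1, 0.3, 0.4]
grip_width: 0.085
finger_force: 0.0
```

>>> {"name": "carry_out", "arguments": {
  "rows": [
    [0,0,-0.5,0,8.5],
    [0,0,-2,0,8.5],
    [0,0,-3.5,0,8.5],
    [0,0,-4,0,8.5],
    [0,0,-4,0,8.5],
    [0,0,-3.5,0,8.5],
    [0.5,-1.8,0,0,8.5],
    [0,0,0,0,8.5],
    [0,0,0,0,8.5]
  ]
}}

```text
time: 20.75
position: [0.4865, 0.123, 0.2314]
eef_rot: [3.141, 0.035, -0.002]
ft_force: [0.0, -0.1, -0.3]
grip_width: 0.0851
finger_force: 0.0
```

Run:
```python
from h import *
s=readout.observe();print(s['time'],s['position'],s['ft_force'])
c=optics.get_calibration('wrist');w=optics.snapshot('wrist');cv2.imwrite('pics/w10.png',w)
o=cv2.imread('pics/w1.png')
for im,cc in((o,np.load('c1.npy',allow_pickle=True).item()),(w,c)):
    m=(im.max(2)<45).astype(np.uint8)[100:270,280:400]
    n,l,st,ce=cv2.connectedComponentsWithStats(m)
    for i in range(1,n):
        if st[i,4]>60: print(st[i],ce[i]+[280,100],plane('wrist',ce[i]+[280,100],.08,cc))
a=cv2.imread('pics/side0.png');b=optics.snapshot('side')
for im in(a,b):
    m=(im.max(2)<60).astype(np.uint8)[235:275,335:372]; M=cv2.moments(m,True); print('side grip',M['m00'],M['m10']/M['m00']+335,M['m01']/M['m00']+235)
d=cv2.absdiff(a,b).max(2)[235:275,305:385]; print('side diff rod area',d.max(),(d>40).sum())
m=lambda im:(im[:,:,0].astype(int)-im[:,:,2]>60).astype(np.uint8)
for nm,(y0,y1,x0,x1) in dict(cap1=(215,240,275,310),cap2=(138,155,330,350)).items():
    for im in(a,b):
        M=cv2.moments(m(im)[y0:y1,x0:x1],True); print(nm,M['m00'],M['m10']/max(M['m00'],1)+x0,M['m01']/max(M['m00'],1)+y0)
```

```text
20.75 [0.48651759 0.12303159 0.2314413 ] [ 0.04237018 -0.12391084 -0.33027508]
[  45   49   24   68 1488] [336.26747312 182.10282258] [0.48287458 0.10589889 0.08      ]
[ 48 140  15  13 152] [335.01973684 246.05921053] [0.41675361 0.10441375 0.08      ]
[  44   47   25   69 1520] [335.59736842 180.76052632] [0.48336081 0.1059825  0.08      ]
[ 47 138  16  14 158] [334.42405063 244.62658228] [0.41738768 0.10445797 0.08      ]Traceback (most recent call last):
  File "<stdin>", line 12, in <module>
ZeroDivisionError: float division by zero
```

The rod lies within 1 mm of where I found it, and the flap is down at about 1.5 rad. Handing in.

```bash
python3 -c "
from workcell import manip
print(manip.close_job())"
```

```text
the job is handed in; nothing more can be done
None
```

The flap was swung down to its stop (about 1.5 rad by the side view), the rod is back in its rest within 1 mm of where it was found, hook end the same way round, and the job is handed in at about 21 s; a final image check on the bottles crashed, and I left the bottles and beaker unchecked, though the arm's path kept clear of them.

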